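# Run the stone sample into the catch pan, holding the spring gate at its mark

## Task

Stand the handled catch pan flat on the bench under the lip of the feed chute so that it will catch all the stones, and let go of it. Then draw up the chute's spring-return gate (it has a D-handle) until its pointer is level with the brass rider on the scale, and keep it there while the stones run into the pan; finish while still holding the gate at that mark, so that I can brush the chute out. Leave the rider as it is set and do not disturb the other things on the bench.

Things in the scene. Friction and masses are not known exactly. Their poses are not given: they have to be found in the camera images.
- chute: Feed chute bolted to the bench: sheet-steel trough 64 wide inside, walls 50 high, floor sloping at 40 degrees; its flared upper end, 190 mm uphill of the lip, is 112 wide and 310 high. Its frame: +x horizontal and uphill, y across, z up; origin on the bench straight below the lip. Its base plate and legs begin 60 mm uphill (+x) of the lip; below the lip the bench is free.
- lip (a point): Centre of the lower end (lip) of the chute's floor, 90 mm above the bench; axes as the chute. The stones run towards -x and leave over this lip; they drop within about 80 mm beyond it (-x) and 35 mm either side of the centreline.
- pan: Loose rectangular catch pan of thin aluminium, 180 long (x) x 120 wide (y) x 58 high, walls and floor 3 mm, 0.2 to 0.35 kg, open on top, with a straight black stub handle on the middle of its -x end. Origin: centre of its underside, z up.
- pan_grip (a point): Centre of the grasp on the pan's stub handle, 122 mm from the pan's origin towards its -x and 41 mm above its underside. The handle is a bar 98 long (along pan x, from 92 to 190 mm from the origin) x 16 wide (y) x 22 high.
- gate (a joint): Opening of the sliding gate, m: 0 shut, grows as it is drawn up square to the chute's floor, end stop 0.085. A steel plate across the chute 50 mm uphill of the lip, with a D-handle on top. Enclosed springs and its weight pull it back: about 5 N to start, about 0.9 N more for each 10 mm; it falls shut when let go.
- gate_bar (a point): Middle of the gate's black D-handle bar: 14 mm diameter, 62 long between two 10 mm posts, along its own y (level, across the chute); 218 mm above the bench and 42 mm beyond the lip when shut. Axes are the gate's: z is the way to draw it (40 degrees off vertical, away from the hopper, over the lip), x uphill. Free space 50 mm below the bar.
- gate_pointer (a point): Tip of the small pointer on the gate's crosshead, beside the graduated plate, 66 mm to the -y side of the gate's middle (axes as gate_bar). Moves with the gate.
- rider_mark (a point): Index tip of the brass rider (26 x 9 x 9 mm, thumbscrew) clamped on the graduated plate: the mark. Axes as gate_bar. The gate is at the mark when gate_pointer and rider_mark are level along this z axis (they are then at the same point).
- rider (a joint): Position of the rider on the graduated plate, m: the value that joint gate must have for the pointer to be level with the rider. It is held by friction only and is not to be shifted.
- stone0: Piece of crushed stone, blocky, 20 to 29 mm each way, 25 to 32 g, origin at its middle; at the start it lies in the chute behind the gate.
- stone1: Piece of crushed stone, blocky, 20 to 29 mm each way, 25 to 32 g, origin at its middle; at the start it lies in the chute behind the gate.
- stone2: Piece of crushed stone, blocky, 20 to 29 mm each way, 25 to 32 g, origin at its middle; at the start it lies in the chute behind the gate.
- stone3: Piece of crushed stone, blocky, 20 to 29 mm each way, 25 to 32 g, origin at its middle; at the start it lies in the chute behind the gate.
- stone4: Piece of crushed stone, blocky, 20 to 29 mm each way, 25 to 32 g, origin at its middle; at the start it lies in the chute behind the gate.
- transducer_a: black cylinder 50 dia x 42 with a short metal stub on top (mm): bystander, leave it where it is. Origin: centre of its underside.
- transducer_b: twin of transducer_a (mm): bystander, leave it where it is. Origin: centre of its underside.
- cube: 100 mm concrete cube (mm): bystander, leave it where it is. Origin: centre of its underside.
- gel: white bottle 48 dia x 130 (mm): bystander, leave it where it is. Origin: centre of its underside.
- calbar: grey cylinder 50 dia x 100 with bright end bands (mm): bystander, leave it where it is. Origin: centre of its underside.
- brush: wooden hand brush 260 long x 34, lying down (mm): bystander, leave it where it is. Origin: centre of its underside.
- tin: lidded aluminium tin 73 dia x 46 (mm): bystander, leave it where it is. Origin: centre of its underside.

How it is judged:
On the way, in this order (a step that is already met when the one before it is completed fails the run):
1. the pan stands upright on the bench under the chute's lip and is let go, the gate still shut (x of lip in the frame of pan between -0.085 and 0.085 m and y of lip in the frame of pan between -0.055 and 0.055 m and height (world z) of pan below 0.005 m and angle between pan's own z axis and vertical below 0.06 rad and contact force between the fingers and pan below 0.3 N and value of joint gate below 0.006 m), for 0.2 s.
2. the gate is held by the fingers at the rider's mark (z of gate_pointer in the frame of rider_mark between -0.005 and 0.005 m and contact force between the fingers and gate above 3 N), for 0.5 s.
At the end, for the whole second after the job is handed in: The fingers hold the gate (contact over 3 N) with its pointer within 5 mm of level with the rider's index and not moving; all five stones lie inside the pan, which stands upright on the bench under the lip, not touched by the fingers (all of step 2 and x of lip in the frame of pan between -0.085 and 0.085 m and y of lip in the frame of pan between -0.055 and 0.055 m and height (world z) of pan below 0.005 m and angle between pan's own z axis and vertical below 0.06 rad and x of stone0 in the frame of pan between -0.088 and 0.088 m and y of stone0 in the frame of pan between -0.058 and 0.058 m and z of stone0 in the frame of pan between 0 and 0.055 m and x of stone1 in the frame of pan between -0.088 and 0.088 m and y of stone1 in the frame of pan between -0.058 and 0.058 m and z of stone1 in the frame of pan between 0 and 0.055 m and x of stone2 in the frame of pan between -0.088 and 0.088 m and y of stone2 in the frame of pan between -0.058 and 0.058 m and z of stone2 in the frame of pan between 0 and 0.055 m and x of stone3 in the frame of pan between -0.088 and 0.088 m and y of stone3 in the frame of pan between -0.058 and 0.058 m and z of stone3 in the frame of pan between 0 and 0.055 m and x of stone4 in the frame of pan between -0.088 and 0.088 m and y of stone4 in the frame of pan between -0.058 and 0.058 m and z of stone4 in the frame of pan between 0 and 0.055 m and velocity of joint gate between -0.01 and 0.01 m/s and contact force between the fingers and pan below 0.3 N); the arm keeps its last pose, push and grip.
It fails at once if the brass rider is shifted by more than 4 mm (distance of rider_mark from where it was at the start of the episode above 0.004 m).
It fails at once if a bystander is moved by more than 20 mm (distance of any of transducer_a, transducer_b, cube, gel, calbar, brush, tin from where it was at the start of the episode above 0.02 m).
It also fails if it takes over 56 s, if anything falls off the work surface, if the arm or the gripper's body presses on something with over 40 N, if the wrist force passes 120 N, or if a joint passes its speed limit or range.

## Robot

A 6-joint arm with a two-finger parallel gripper is mounted at the origin on the work surface. World frame = base frame: x ahead of the robot, y to its left, z up, the work surface at z = 0. Lengths are in m, angles in rad, forces in N, time in s.
With the tool pointing down it reaches from about 0.25 to 0.725 m from the base axis. Payload 4 kg.
Tool frame: the origin (TCP) lies midway between the tips of the shut fingers; the grasp point (between the pads) lies 19 mm behind it; y points along the fingers, z is the direction in which the jaws open and shut, and the axes are right-handed (so a half turn about y gives the same grasp; the last joint's range is limited). The gripper opens to 85 mm and grips with 20 to 120 N. Pads are 22 mm wide; open, the fingers measure 114 mm over their backs; the gripper's body (76 mm by 85 mm) begins 54 mm behind the grasp point. The pads swing forward as they close: fully open they stand 13 mm farther back than shut.
Start: joints at [-1.233, 0.241, 0.005, 1.335, 0, 1.571], TCP at [0.166, -0.472, 0.231] pointing down, gripper open.
Joint ranges: [-2.72, 2.72], [-1.05, 1.87], [-1.09, 1.28], [-1.99, 2.15], [-1.42, 1.44], [-3.14, 3.14]. Speed limits (rad/s): [2.79, 2.79, 3.14, 3.14, 3.14, 3.14].

## Interface

Orientations are given as a unit quaternion [x, y, z, w].
In Python, from workcell import bot gives the robot as it stands. The module is installed in compiled form; this text tells all that it offers.
- The arm moves only by the shell command python3 -m handwheel 'ROWS' [OPENING]. ROWS is JSON, a list of rows, each a list of 6 numbers: the shift along the tool's x, y, z in units of 25 mm (1.0 is 25 mm), then the turn, a rotation vector about the tool's x, y, z in units of 10 degrees (1.0 is 10 degrees). A call has exactly 5 rows; each row is the pose to reach, as a shift and turn from the pose commanded when the call began, along the tool's axes at that moment; what a row does not reach only later rows make up. A row lasts 1/8 s, in which the tool goes at most 62.5 mm and 10.7 degrees, less where a joint would pass 70% of its speed; a pose out of reach is approached as far as the arm can. A call with a gripper value outside its range is refused whole. OPENING is the gripper command: -1 is shut, 1 is fully open, values between are in proportion, set as the call begins (- or left out, the last holds). The fingers move at their own pace and stop on an object; the grip force is fixed at half the most. Time passes only in rows, so rows that repeat a pose let the fingers close, or fill a call up. It gives the time, the measured TCP pose, the force and the opening at its end, in the units of the state.
- bot.get_obs(): the state, without advancing time (a new reading comes with each control period).
- bot.camera(name): name is "scene" or "top" or "wrist"; returns a dict with "color" (420x560x3 uint8, red, green, blue), "fx", "fy", "cx", "cy" (pixels), "rvec" (rotation vector, rad) and "tvec" (3), from world to camera coordinates, as OpenCV has them. Camera axes: x right, y down, z forward; pixel columns grow to the right and rows downward; lengths in m; the calibration is good to about 2 mm. A picture is of the moment at which its call begins. There is no depth.
- bot.job_done(): hands the job in, once; it reports no verdict.
The state is a dict: "clock": time; "joint_pos": joint angles; "joint_vel": joint speeds; "tau": joint torques, N m; "eef_pos": TCP position; "tool_rot": TCP orientation; "ft_force": force on the tool from outside, world axes, zero at the start; "ft_torque": the same for the moment, N m; "grip_width": finger opening in m.
Only numpy, scipy, OpenCV 4.12 (cv2) and the standard library are available. Lean on these libraries where they do the work, as an engineer would, in place of code of your own. Each camera call takes 0.05 s, during which the arm holds its last target.

## Working session

There is one attempt and no reset: what is moved stays moved. The work goes in short steps, Python scripts to look and compute and a shell command to move; the robot and the scene stay as the last step left them, time stands still between calls to the robot, and variables do not carry over. Pictures are saved under pics/ and viewed, and the job is handed in when it is done.

```bash
mkdir -p pics
python3 - <<'E'
from workcell import bot
import cv2
o=bot.get_obs()
for k,v in o.items(): print(k,v)
for n in("scene","top","wrist"):
    c=bot.camera(n); cv2.imwrite(f"pics/{n}0.png",c["color"][:,:,::-1]); print(n,c["fx"],c["fy"],c["cx"],c["cy"],c["rvec"],c["tvec"])
E
```

```text
clock 0.0
joint_pos [-1.23300448e+00  2.41440439e-01  3.72788895e-03  1.33517933e+00
 -2.20315455e-05  1.57077239e+00]
joint_vel [ 0.00011501  0.00026735 -0.00026698 -0.00070917 -0.00035903 -0.00063886]
tau [ 7.17179264e-04 -3.72314322e+01  2.52410281e+01  1.69496000e-02
  1.33082822e-04 -1.02773683e-05]
eef_pos [ 0.16548964 -0.47115921  0.23040063]
tool_rot [-0.11900096  0.69777256 -0.69631448  0.11873654]
ft_force [-0.3520828   0.45895745 -0.74942036]
ft_torque [ 0.06313496 -0.02295525  0.0509379 ]
grip_width 0.08549959717067467
scene 380.7387346668214 380.7387346668214 286.82970146342836 206.08861723136488 [ 1.70801226  1.84066018 -0.76442543] [ 0.05689156 -0.29693904  1.37148481]
top 487.39718288021965 487.39718288021965 277.7044091022258 211.96936248082807 [ 2.13762636 -2.10586419  0.19682389] [-0.03255536  0.60158452  1.11420434]
wrist 378.3343386186465 378.3343386186465 278.3495326818646 209.67752907797032 [-2.36601049  1.67403246  0.24495379] [-0.5006688  -0.03717765  0.38019787]
```

View pics/scene0.png

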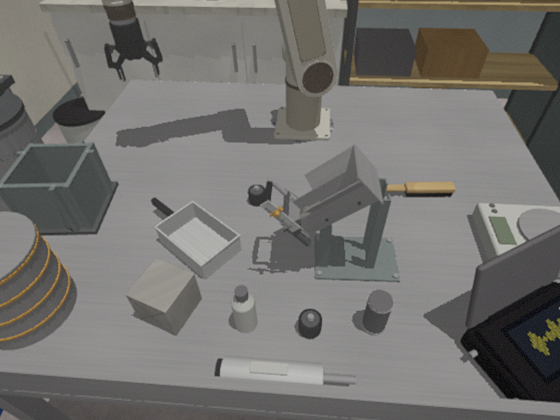

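View pics/top0.png

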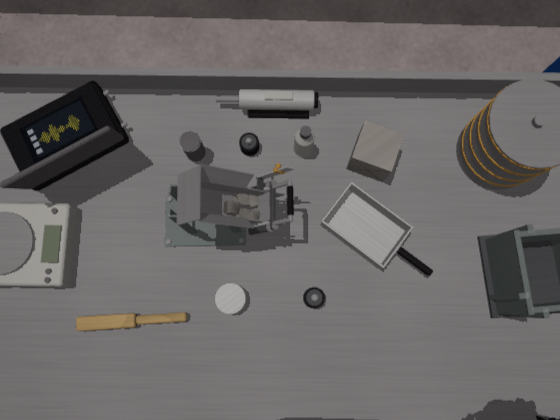

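View pics/wrist0.png

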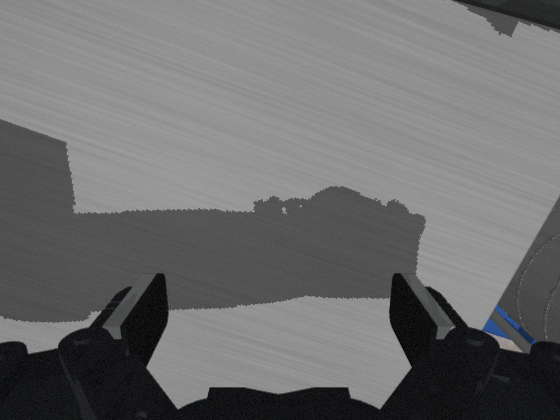

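The top view shows the pan at about (367,226) with its handle at (415,262). The chute is around (235,200), with the gate bar at (291,200) and the rider near (278,168). I'll zoom in for detail.

```bash
cat > h.py <<'E'
import numpy as np,cv2
from scipy.spatial.transform import Rotation as R
from scipy.optimize import least_squares
from workcell import bot
def cam(n):
    c=bot.camera(n); c["R"]=cv2.Rodrigues(np.array(c["rvec"],float))[0]; c["t"]=np.array(c["tvec"],float); return c
def proj(c,P):
    q=np.atleast_2d(P)@c["R"].T+c["t"]; return np.c_[c["fx"]*q[:,0]/q[:,2]+c["cx"],c["fy"]*q[:,1]/q[:,2]+c["cy"]]
def ray(c,uv,z):
    d=c["R"].T@np.array([(uv[0]-c["cx"])/c["fx"],(uv[1]-c["cy"])/c["fy"],1]); o=-c["R"].T@c["t"]
    return o+d*(z-o[2])/d[2]
def crop(c,x0,y0,x1,y1,s,name):
    im=cv2.resize(c["color"][y0:y1,x0:x1,::-1],None,fx=s,fy=s,interpolation=cv2.INTER_CUBIC); cv2.imwrite("pics/"+name,im)
E
python3 - <<'E'
from h import *
c=cam("top"); crop(c,300,160,440,280,5,"t_pan.png"); crop(c,160,140,310,250,5,"t_ch.png")
print(-c["R"].T@c["t"]); 
for uv in[(0,0),(560,0),(0,420),(560,420)]: print(ray(c,uv,0))
s=cam("scene"); crop(s,230,130,410,290,4,"s_ch.png"); print(-s["R"].T@s["t"]); crop(s,140,190,250,280,6,"s_pan.png")
E
```

```text
[ 0.38363856 -0.02827139  1.20682943]
[1.19453107 0.7490548  0.        ]
[ 1.216437   -0.78919207  0.        ]
[0.10919188 0.61702546 0.        ]
[ 0.1292431  -0.68837308  0.        ]
[1.17606086 0.04076488 0.76655014]
```

View pics/t_pan.png

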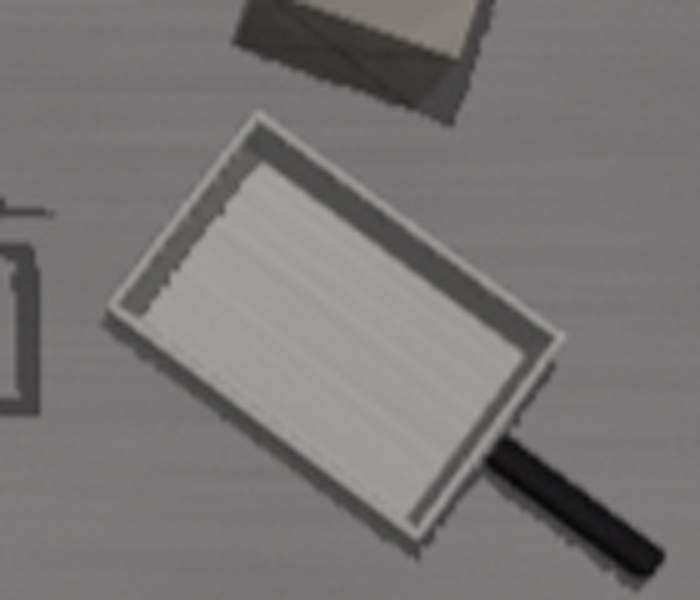

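View pics/t_ch.png

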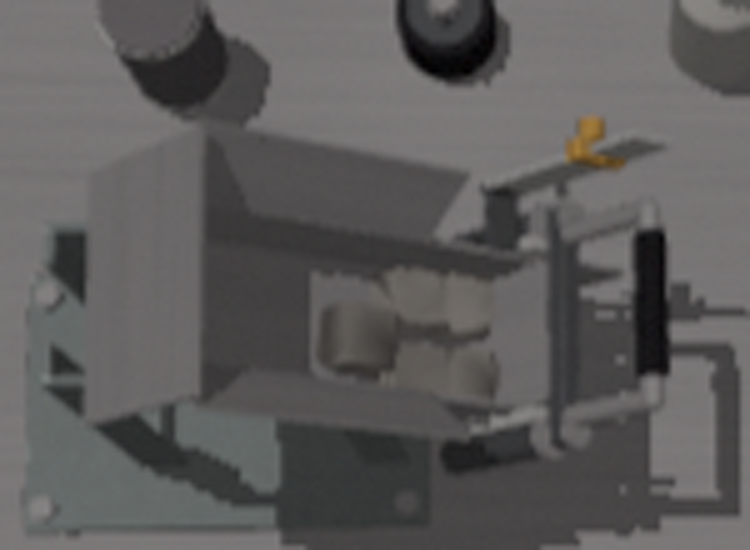

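View pics/s_ch.png

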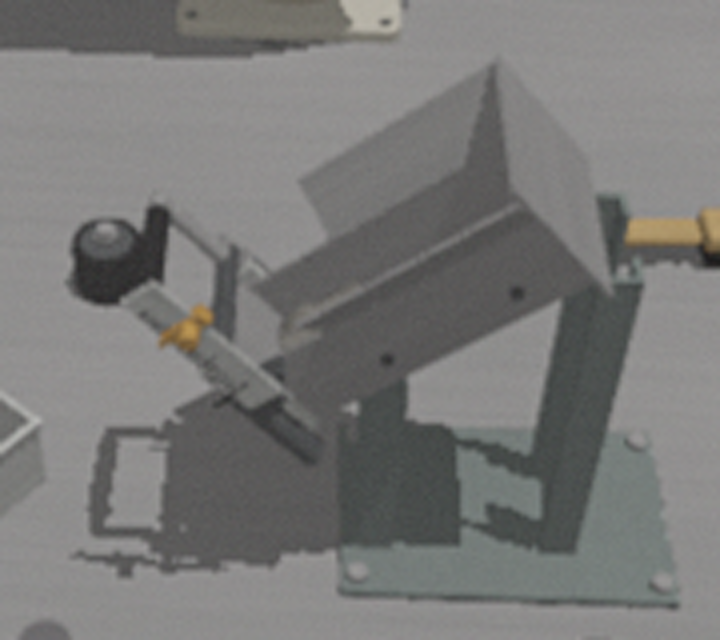

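View pics/s_pan.png

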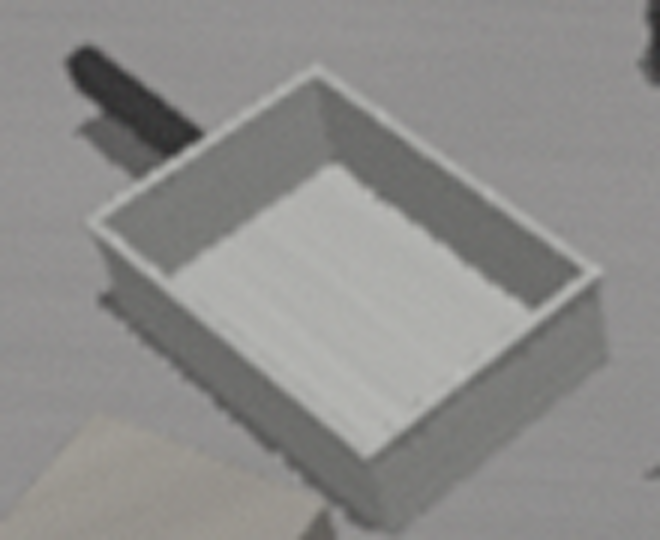

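Run:
```python
from h import *
T=cam("top");S=cam("scene")
def P(p): 
    a=p[2]; return np.array([p[0],p[1],0])+np.array([[s*.09,t*.06,.058] for s,t in((1,1),(1,-1),(-1,-1),(-1,1))])@R.from_euler('z',a).as_matrix().T
mt=np.array([[321.6,221.2],[351.6,182.4],[413,227.2],[383,268]])
ms=np.array([[240.3,235],[201.7,266.3],[155,227],[192.8,201]])
f=lambda p:np.r_[(proj(T,P(p))-mt).ravel(),(proj(S,P(p))-ms).ravel()]
r=least_squares(f,[.4,-.2,.9]);print(r.x,np.degrees(r.x[2]),np.abs(r.fun).max(),r.fun.round(1))
g=np.r_[r.x[:2],0]+R.from_euler('z',r.x[2]).apply([-.122,0,.041]);print("grip",g)
# gate bar
for uv in[(290.2,186),(290.6,215)]: print("bar",ray(T,uv,.223))
print("bar scene", [ray(S,(230+158/4,130+y/4),.218) for y in(205,240,285)])
for uv in[(230+338/4,130+593/4),(230+678/4,130+605/4)]: print("plate S",ray(S,uv,.0))
for uv in[(160+25/5,140+530/5),(160+430/5,140+525/5),(160+30/5,140+228/5)]: print("plate T",ray(T,uv,.006))
```

```text
[ 0.57627041 -0.23581584  0.92760837] 53.14804485994478 1.6755459702808366 [-0.4 -0.6 -0.8 -0.3 -1.2 -0.3 -0.4 -1.2 -1.1 -0.7 -0.7 -1.7 -0.5 -1.1
 -0.4 -0.5]
grip [ 0.50310098 -0.33343876  0.041     ]
bar [ 0.62565484 -0.04933473  0.223     ]
bar [ 0.56447579 -0.050786    0.223     ]
bar scene [array([ 0.56244576, -0.04912337,  0.218     ]), array([ 0.59014541, -0.04606575,  0.218     ]), array([ 0.6238839 , -0.04234154,  0.218     ])]
plate S [6.57002803e-01 6.03898103e-02 1.11022302e-16]
plate S [0.65083004 0.26081804 0.        ]
plate T [0.52172026 0.25435777 0.006     ]
plate T [0.52720282 0.05390079 0.006     ]
plate T [0.67542535 0.26077776 0.006     ]
```

```bash
cat >> h.py <<'E'
YAW=np.radians(91.7); LIP=np.array([.5935,-.0072,.09]); BAR=np.array([.5947,-.0492,.218])
u=np.array([np.cos(YAW),np.sin(YAW),0]); v=np.array([-np.sin(YAW),np.cos(YAW),0])
a=np.radians(40); GZ=-np.sin(a)*u+np.cos(a)*np.array([0,0,1]); GX=np.cos(a)*u+np.sin(a)*np.array([0,0,1])
def rot(yd,zd): # tool y, z dirs
    yd=yd/np.linalg.norm(yd); zd=zd-zd@yd*yd; zd/=np.linalg.norm(zd); return R.from_matrix(np.c_[np.cross(yd,zd),yd,zd])
def plan(p,r,p0=None,r0=None):
    o=bot.get_obs()
    p0=np.array(o["eef_pos"]) if p0 is None else p0; r0=R.from_quat(o["tool_rot"]) if r0 is None else r0
    d=r0.inv().apply(p-p0)/.025; w=(r0.inv()*r).as_rotvec()/np.radians(10)
    print("shift",d.round(3),"turn",w.round(3)," rows>=",max(np.linalg.norm(d)/2.5,np.linalg.norm(w)/1.07).round(2))
def stat():
    o=bot.get_obs(); print(o["clock"],np.round(o["eef_pos"],4),"F",np.round(o["ft_force"],1),"w",round(o["grip_width"],4)); print("q",np.round(o["joint_pos"],2)); return o
E
python3 - <<'E'
from h import *
o=stat(); r=R.from_quat(o["tool_rot"]); print(r.as_matrix().round(3))
ya=0.9276; px=np.array([np.cos(ya),np.sin(ya),0]); py=np.array([-px[1],px[0],0]); g=np.array([.5031,-.3334,0])
for s in(1,-1):
    rr=rot(np.array([0,0,-1.]),s*py); print(s); plan(g+[0,0,.13],rr)
    plan(g+[0,0,.023],rr,g+[0,0,.13],rr)
for s in (1,-1):
    rr=rot(-GZ,s*GX); plan(BAR+GZ*.03,rr)
print(r.as_matrix()[:,2])
E
```

```text
0.35 [ 0.1656 -0.4716  0.2311] F [-0.9  1.2 -0. ] w 0.0853
q [-1.23  0.24  0.    1.34 -0.    1.57]
[[-0.943 -0.     0.331]
 [-0.331  0.    -0.943]
 [ 0.    -1.    -0.001]]
1
shift [-14.567   4.044  -0.741] turn [1.000e-03 1.462e+01 4.000e-03]  rows>= 13.66
shift [0.   4.28 0.  ] turn [0. 0. 0.]  rows>= 1.71
-1
shift [-14.567   4.044  -0.741] turn [ 3.00e-03 -3.38e+00 -1.00e-03]  rows>= 6.05
shift [ 0.    4.28 -0.  ] turn [0. 0. 0.]  rows>= 1.71
shift [-21.558  -0.391  -9.52 ] turn [  0.867 -15.336   5.578]  rows>= 15.27
shift [-21.558  -0.391  -9.52 ] turn [-3.965  1.692  0.617]  rows>= 9.43
[ 3.31376568e-01 -9.43498445e-01 -5.03491736e-04]
```

```bash
python3 -m handwheel '[[-2.2,0.5,-0.1,0,-0.7,0],[-4.4,1,-0.2,0,-1.4,0],[-6.6,1.5,-0.3,0,-2.1,0],[-8.8,2,-0.4,0,-2.8,0],[-11,2.5,-0.55,0,-3.38,0]]' 1
python3 - <<'E'
from h import *
ya=0.9276; px=np.array([np.cos(ya),np.sin(ya),0]); py=np.array([-px[1],px[0],0]); g=np.array([.5031,-.3334,0])
stat();plan(g+[0,0,.11],rot(np.array([0,0,-1.]),-py))
E
```

```text
clock: 0.98
eef_pos: [0.4222, -0.3669, 0.1685]
tool_rot: [0.317, -0.632, 0.632, -0.317]
ft_force: [1.1, -0.5, 0.1]
grip_width: 0.0853
0.975 [ 0.4222 -0.3669  0.1685] F [ 1.1 -0.5  0.1] w 0.0853
q [-0.72  0.39  0.05  1.23 -0.    1.5 ]
shift [-3.007  2.339  1.793] turn [-0.003  0.02   0.001]  rows>= 1.68
```

```bash
python3 -m handwheel '[[-1.5,1.1,0.9,0,0,0],[-3,2.3,1.8,0,0,0],[-3,2.3,1.8,0,0,0],[-3,2.3,1.8,0,0,0],[-3,2.3,1.8,0,0,0]]' 1
python3 - <<'E'
from h import *
ya=0.9276; px=np.array([np.cos(ya),np.sin(ya),0]); py=np.array([-px[1],px[0],0]); g=np.array([.5031,-.3334,0])
stat();plan(g+[0,0,.023],rot(np.array([0,0,-1.]),-py))
c=cam("wrist");cv2.imwrite("pics/w1.png",c["color"][:,:,::-1])
h=[np.array([.57627,-.23582,0])+x*px+y*py+[0,0,.052] for x,y in((-.092,-.008),(-.092,.008),(-.19,.008),(-.19,-.008))]
print(proj(c,np.array(h)).round())
E
```

```text
clock: 1.6
eef_pos: [0.5012, -0.3357, 0.1126]
tool_rot: [0.316, -0.632, 0.633, -0.316]
ft_force: [0.4, 0.9, 0.3]
grip_width: 0.0853
1.6 [ 0.5012 -0.3357  0.1126] F [0.4 0.9 0.3] w 0.0853
q [-0.59  0.51  0.09  1.15 -0.    1.63]
shift [-0.119  3.584  0.   ] turn [-0.01  -0.008  0.001]  rows>= 1.43
[[290. 172.]
 [261. 172.]
 [263. 328.]
 [289. 328.]]
```

View pics/w1.png

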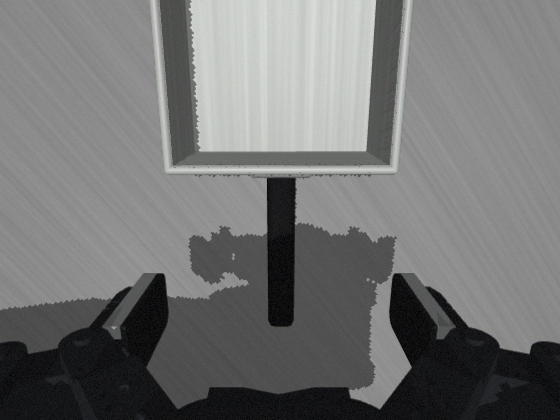

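The handle is centred between the fingers (columns 267–295, finger midpoint about 280). I'll go down and grip it.

```bash
python3 -m handwheel '[[-0.1,1.2,0,0,0,0],[-0.1,2.4,0,0,0,0],[-0.1,3.55,0,0,0,0],[-0.1,3.55,0,0,0,0],[-0.1,3.55,0,0,0,0]]' 1
python3 -m handwheel '[[0,0,0,0,0,0],[0,0,0,0,0,0],[0,0,0,0,0,0],[0,0,0,0,0,0],[0,0,0,0,0,0]]' -1
python3 -m handwheel '[[0,0,0,0,0,0],[0,0,0,0,0,0],[0,-0.2,0,0,0,0],[0,-0.4,0,0,0,0],[0,-0.4,0,0,0,0]]' -1
python3 - <<'E'
from h import *
stat()
c=cam("wrist");cv2.imwrite("pics/w2.png",c["color"][:,:,::-1])
c=cam("scene");crop(c,130,150,270,290,5,"s2.png")
E
```

```text
clock: 2.28
eef_pos: [0.5036, -0.3337, 0.0242]
tool_rot: [0.316, -0.632, 0.633, -0.316]
ft_force: [1.5, -0.1, 0.6]
grip_width: 0.0854
clock: 2.9
eef_pos: [0.5034, -0.3328, 0.023]
tool_rot: [0.316, -0.632, 0.633, -0.317]
ft_force: [0.5, 0.2, 2.9]
grip_width: 0.0153
clock: 3.52
eef_pos: [0.503, -0.3326, 0.0326]
tool_rot: [0.316, -0.632, 0.632, -0.316]
ft_force: [0.6, 0.9, -2.4]
grip_width: 0.0152
3.525 [ 0.503  -0.3326  0.0326] F [ 0.6  0.9 -2.4] w 0.0152
q [-0.58  0.59 -0.01  0.98 -0.    1.63]
```

View pics/w2.png

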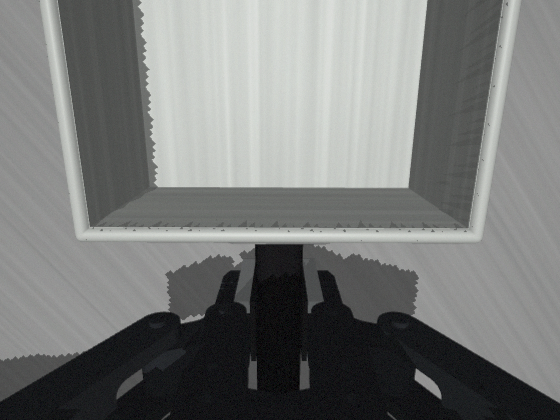

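View pics/s2.png

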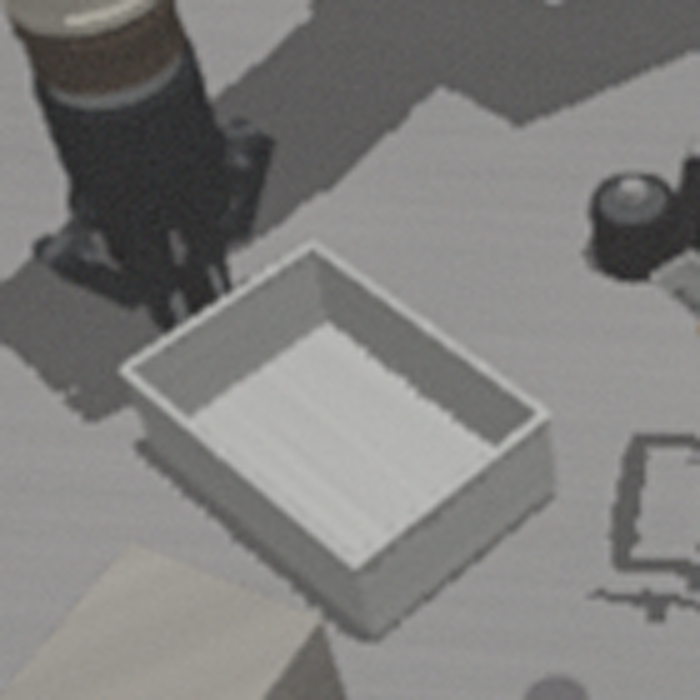

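Run:
```python
from h import *
S=cam("scene");T=cam("top")
print("gel",ray(S,(245,325),0),"trans",ray(S,(260,203),0),"trans2",ray(S,(311,333),0),"cube", [ray(T,q,.1) for q in((368,123),(400,134),(389,180),(352,168))])
print("stub",ray(T,(314,297),.042),ray(T,(305,131),.13))
stat()
C=LIP-.045*u; G=C-.122*u; G[2]=.0326
plan(G,rot(np.array([0,0,-1.]),-v)); print(G,C)
```

```text
gel [ 0.78793844 -0.08640571  0.        ] trans [ 4.13428694e-01 -1.01680557e-01  1.11022302e-16] trans2 [0.79569667 0.05667803 0.        ] cube [array([ 0.81373713, -0.23658865,  0.1       ]), array([ 0.78719926, -0.31228362,  0.1       ]), array([ 0.67376506, -0.28297326,  0.1       ]), array([ 0.70157793, -0.19680958,  0.1       ])]
stub [ 0.40229409 -0.11200531  0.042     ] [ 0.78034976 -0.0843321   0.13      ]
3.725 [ 0.5028 -0.3325  0.0323] F [-0.2 -0.3 -2.9] w 0.0153
q [-0.58  0.59 -0.01  0.97 -0.    1.63]
shift [-7.362 -0.014 -0.737] turn [ 4.000e-03 -3.855e+00 -1.000e-03]  rows>= 3.6
[ 0.59845426 -0.1741265   0.0326    ] [ 0.59483498 -0.05218019  0.09      ]
```

```bash
python3 -m handwheel '[[-0.6,0,-0.05,0,-0.4,0],[-1.4,0,-0.1,0,-0.8,0],[-2.2,0,-0.2,0,-1.2,0],[-3,0,-0.3,0,-1.6,0],[-3.7,0,-0.35,0,-2,0]]'
python3 - <<'E'
from h import *
stat()
C=LIP-.045*u; G=C-.122*u; G[2]=.0326
plan(G,rot(np.array([0,0,-1.]),-v))
E
```

```text
clock: 4.35
eef_pos: [0.5524, -0.2516, 0.0325]
tool_rot: [-0.423, 0.567, -0.567, 0.423]
ft_force: [0.4, 0.0, -1.8]
grip_width: 0.0151
4.35 [ 0.5524 -0.2516  0.0325] F [ 0.4  0.  -1.8] w 0.0151
q [-0.43  0.6   0.01  0.98  0.    1.43]
shift [-3.495e+00 -2.000e-03  8.860e-01] turn [ 0.000e+00 -1.823e+00 -1.000e-03]  rows>= 1.7
```

```bash
python3 -m handwheel '[[-0.8,0,0.2,0,-0.45,0],[-1.7,0,0.4,0,-0.9,0],[-2.6,0,0.65,0,-1.4,0],[-3.5,0,0.9,0,-1.8,0],[-3.5,0,0.9,0,-1.8,0]]'
python3 - <<'E'
from h import *
stat()
C=LIP-.045*u; G=C-.122*u; G[2]=.0225
plan(G,rot(np.array([0,0,-1.]),-v))
c=cam("top");crop(c,160,120,440,320,2.8,"t3.png")
c=cam("scene");crop(c,130,130,410,330,2.8,"s3.png")
E
```

```text
clock: 4.97
eef_pos: [0.5997, -0.1738, 0.0326]
tool_rot: [-0.506, 0.494, -0.494, 0.506]
ft_force: [-0.6, -0.4, -3.2]
grip_width: 0.0149
4.975 [ 0.5997 -0.1738  0.0326] F [-0.6 -0.4 -3.2] w 0.0149
q [-0.28  0.63  0.06  1.01  0.    1.26]
shift [ 0.011  0.403 -0.052] turn [-0.004 -0.03  -0.   ]  rows>= 0.16
```

View pics/t3.png

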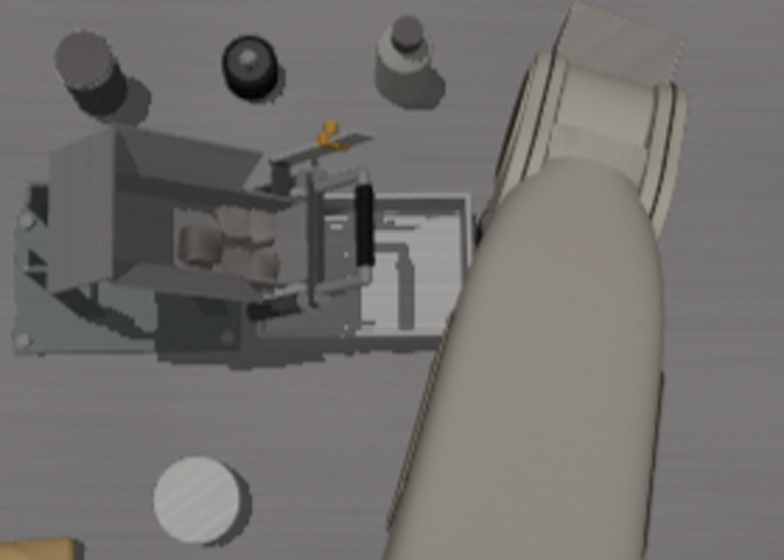

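View pics/s3.png

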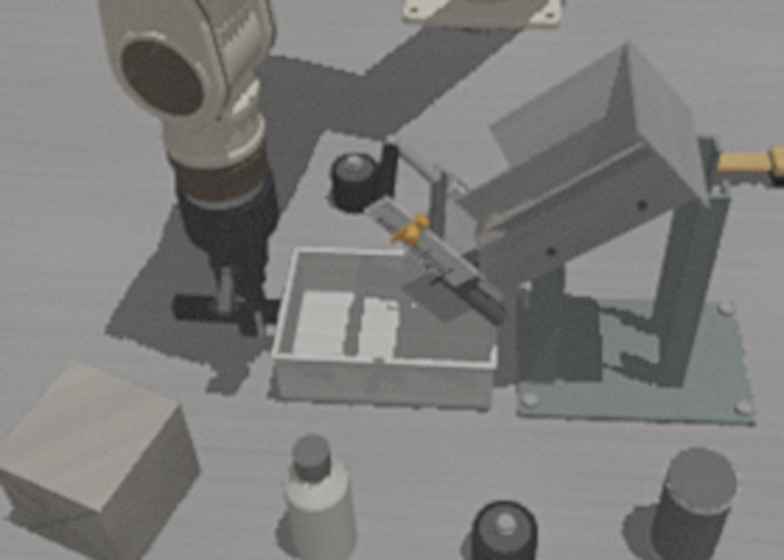

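Run:
```python
from h import *
T=cam("top");S=cam("scene")
t=lambda x,y:(160+x/2.8,120+y/2.8); s=lambda x,y:(130+x/2.8,130+y/2.8)
print("rim T",ray(T,t(470,194),.067),ray(T,t(430,336),.067),"bar",ray(T,t(365,185),.223),ray(T,t(365,268),.223))
print("rim S",[ray(S,s(*q),.067).round(3) for q in((297,250),(276,358),(495,361))])
```

```text
rim T [ 0.65725374 -0.14317162  0.067     ] [ 0.53411339 -0.1090411   0.067     ] bar [ 0.62550723 -0.0496624   0.223     ] [ 0.56297863 -0.05030296  0.223     ]
rim S [array([ 0.542, -0.142,  0.067]), array([ 0.661, -0.138,  0.067]), array([0.652, 0.04 , 0.067])]
```

The pan is centred at x≈0.596 and spans y from −0.142 to 0.04, with the lip at about (0.593, −0.007). That fits, so I'll lower it and release.

```bash
python3 -m handwheel '[[0,0.15,0,0,0,0],[0,0.3,0,0,0,0],[0,0.41,0,0,0,0],[0,0.43,0,0,0,0],[0,0.43,0,0,0,0]]'
python3 -m handwheel '[[0,0,0,0,0,0],[0,0,0,0,0,0],[0,0,0,0,0,0],[0,0,0,0,0,0],[0,0,0,0,0,0]]' 1
python3 -m handwheel '[[0,-0.5,0,0,0,0],[0,-1.5,0,0,0,0],[0,-3,0,0,0,0],[0,-5,0,0,0,0],[0,-7,0,0,0,0]]' 1
python3 - <<'E'
from h import *
stat()
c=cam("scene");crop(c,130,130,410,330,2.8,"s4.png")
c=cam("top");crop(c,160,120,440,320,2.8,"t4.png")
for d in(.10,.06): plan(BAR+GZ*d,rot(-GZ,-GX))
E
```

```text
clock: 5.8
eef_pos: [0.5981, -0.1765, 0.023]
tool_rot: [0.505, -0.495, 0.495, -0.505]
ft_force: [-3.4, -1.1, 5.7]
grip_width: 0.015
clock: 6.42
eef_pos: [0.5984, -0.1761, 0.0217]
tool_rot: [0.505, -0.495, 0.495, -0.505]
ft_force: [0.0, 0.5, -0.8]
grip_width: 0.0854
clock: 7.05
eef_pos: [0.5983, -0.176, 0.1993]
tool_rot: [-0.505, 0.495, -0.495, 0.505]
ft_force: [0.6, 0.5, -0.2]
grip_width: 0.0852
7.05 [ 0.5983 -0.176   0.1993] F [ 0.6  0.5 -0.2] w 0.0852
q [-0.29  0.5   0.31  1.37 -0.    1.26]
shift [-2.538 -3.578 -0.122] turn [-3.222  8.569  3.073]  rows>= 9.03
shift [-3.572 -2.357 -0.149] turn [-3.222  8.569  3.073]  rows>= 9.03
```

View pics/s4.png

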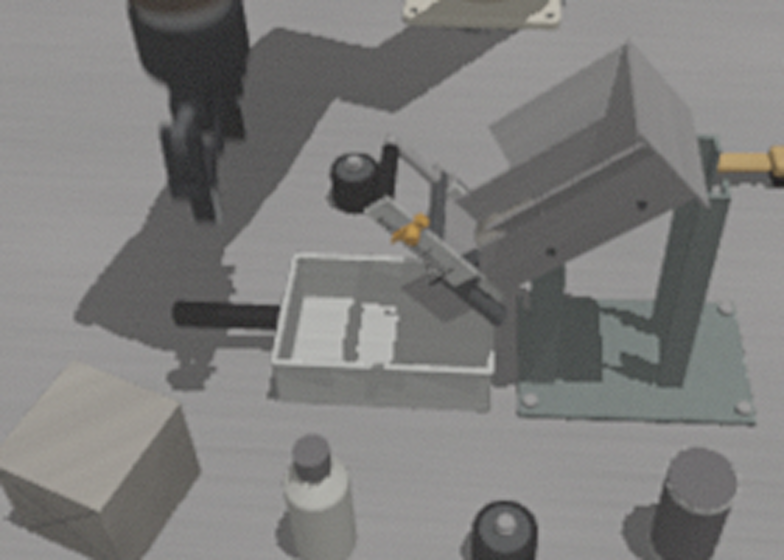

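Run:
```python
from h import *
for d in(.10,): plan(BAR+GZ*d,rot(-GZ,GX)); plan(BAR+GZ*d,rot(-GZ,-GX))
```

```text
shift [-2.538 -3.578 -0.122] turn [ 3.077 -8.619  3.225]  rows>= 9.07
shift [-2.538 -3.578 -0.122] turn [-3.222  8.569  3.073]  rows>= 9.03
```

View pics/t4.png

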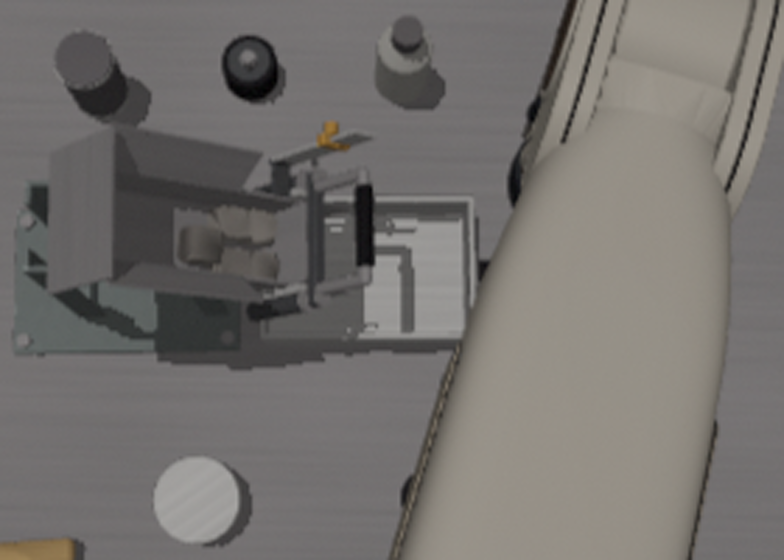

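```bash
python3 -m handwheel '[[0,-0.8,0,0.32,-0.9,0.34],[0,-1.6,0,0.64,-1.8,0.67],[0,-2.4,0,0.96,-2.7,1],[0,-3.2,0,1.28,-3.6,1.34],[0,-3.6,0,1.6,-4.48,1.68]]' 1
python3 - <<'E'
from h import *
stat(); plan(BAR+GZ*.10,rot(-GZ,GX))
E
```

```text
clock: 7.78
eef_pos: [0.5985, -0.1763, 0.2891]
tool_rot: [-0.505, 0.258, -0.251, 0.784]
ft_force: [0.5, -0.2, 0.0]
grip_width: 0.0857
7.775 [ 0.5985 -0.1763  0.2891] F [ 0.5 -0.2  0. ] w 0.0857
q [-0.47  0.51  0.49  1.6   0.39  0.27]
shift [-1.736  0.7    1.693] turn [ 1.471 -4.145  1.482]  rows>= 4.34
```

```bash
python3 -m handwheel '[[-0.1,0,0.1,0.32,-0.9,0.32],[-0.4,0.1,0.4,0.64,-1.8,0.64],[-0.8,0.3,0.8,0.96,-2.7,0.96],[-1.3,0.5,1.3,1.28,-3.6,1.28],[-1.73,0.7,1.7,1.47,-4.14,1.48]]' 1
python3 - <<'E'
from h import *
stat(); plan(BAR+GZ*.10,rot(-GZ,GX))
c=cam("wrist");cv2.imwrite("pics/w5.png",c["color"][:,:,::-1])
print(proj(c,np.array([BAR,BAR+.031*v,BAR-.031*v])))
print("axis at bar depth",proj(c,np.array(bot.get_obs()["eef_pos"])-GZ*.1))
E
```

```text
clock: 8.4
eef_pos: [0.597, -0.1132, 0.2918]
tool_rot: [-0.422, -0.003, 0.013, 0.906]
ft_force: [0.4, -0.3, -0.4]
grip_width: 0.0852
8.4 [ 0.597  -0.1132  0.2918] F [ 0.4 -0.3 -0.4] w 0.0852
q [-0.47  0.72  0.71  1.95  0.6  -0.62]
shift [-0.017 -0.092  0.067] turn [-0.006 -0.031 -0.01 ]  rows>= 0.05
[[281.31238803 208.89530297]
 [281.18429352 162.59368827]
 [281.43194726 252.11171494]]
axis at bar depth [[280.17597993 208.07360782]]
```

View pics/w5.png

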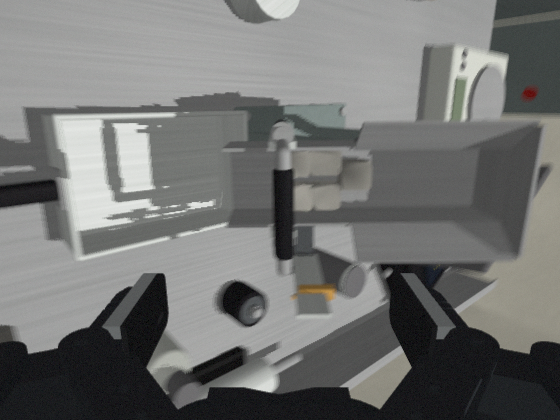

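```bash
python3 -m handwheel '[[0,1.2,0.1,0,0,0],[0,2.4,0.1,0,0,0],[0,3.6,0.1,0,0,0],[0,4.6,0.1,0,0,0],[0,4.6,0.1,0,0,0]]' 1
python3 - <<'E'
from h import *
stat(); plan(BAR-GZ*.019,rot(-GZ,GX))
c=cam("wrist");cv2.imwrite("pics/w6.png",c["color"][:,:,::-1])
c=cam("scene");crop(c,200,60,410,230,3.7,"s6.png")
E
```

```text
clock: 9.07
eef_pos: [0.5937, -0.0364, 0.2048]
tool_rot: [-0.423, -0.001, 0.013, 0.906]
ft_force: [0.9, 0.4, 0.6]
grip_width: 0.0855
9.075 [ 0.5937 -0.0364  0.2048] F [0.9 0.4 0.6] w 0.0855
q [-0.37  0.65  0.36  1.61  0.63 -0.49]
shift [ 0.027  0.025 -0.055] turn [-0.    -0.052 -0.019]  rows>= 0.05
```

View pics/w6.png

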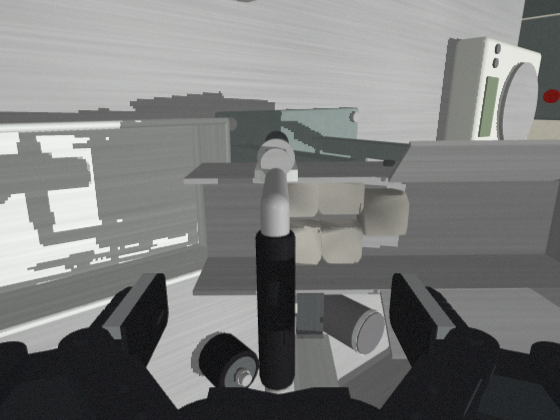

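View pics/s6.png

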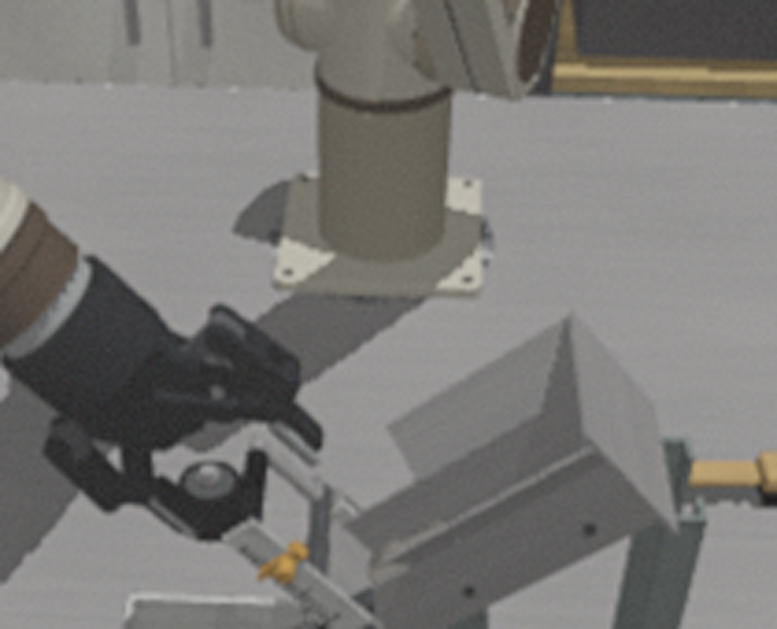

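```bash
python3 -m handwheel '[[0,0,0,0,0,0],[0,0,0,0,0,0],[0,0,0,0,0,0],[0,0,0,0,0,0],[0,0,0,0,0,0]]' -1
python3 -m handwheel '[[0,0,0,0,0,0],[0,0,0,0,0,0],[0,0,0,0,0,0],[0,0,0,0,0,0],[0,0,0,0,0,0]]' -1
python3 - <<'E'
from h import *
stat()
c=cam("wrist");cv2.imwrite("pics/w7.png",c["color"][:,:,::-1])
c=cam("scene");crop(c,230,150,330,230,7,"s7.png")
c=cam("top");crop(c,250,140,330,220,7,"t7.png")
E
```

```text
clock: 9.8
eef_pos: [0.5949, -0.0382, 0.2057]
tool_rot: [-0.423, -0.003, 0.012, 0.906]
ft_force: [0.0, -3.5, 0.5]
grip_width: 0.012
clock: 10.42
eef_pos: [0.5949, -0.0382, 0.2057]
tool_rot: [-0.423, -0.003, 0.012, 0.906]
ft_force: [-0.4, -5.9, 0.4]
grip_width: 0.0117
10.425 [ 0.5949 -0.0382  0.2057] F [-0.4 -5.9  0.4] w 0.0117
q [-0.37  0.65  0.37  1.61  0.63 -0.5 ]
```

View pics/w7.png

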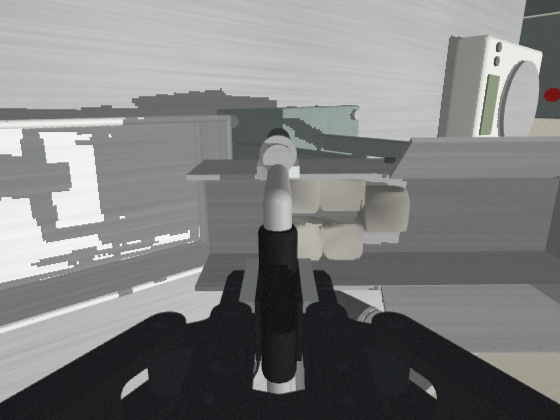

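View pics/s7.png

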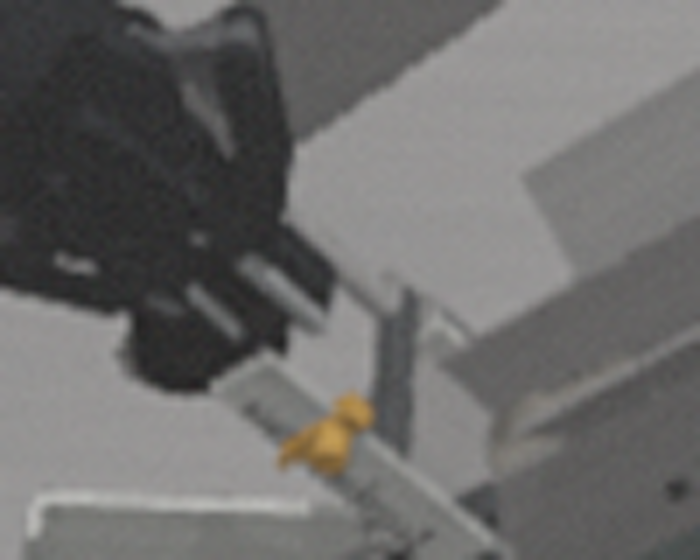

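View pics/t7.png

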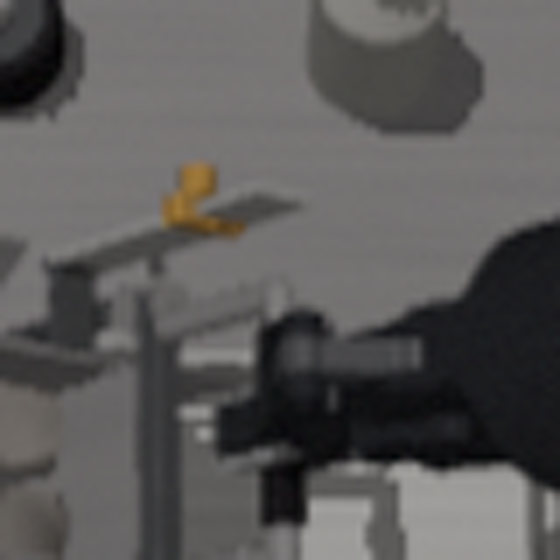

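Both views show the bar gripped. I'll draw the gate about 30 mm, then compare the pointer with the rider.

```bash
python3 -m handwheel '[[0,-0.2,0,0,0,0],[0,-0.4,0,0,0,0],[0,-0.7,0,0,0,0],[0,-1,0,0,0,0],[0,-1.2,0,0,0,0]]' -1
python3 - <<'E'
from h import *
stat()
S=cam("scene");crop(S,240,160,340,240,7,"s8.png")
T=cam("top");crop(T,250,140,330,220,7,"t8.png")
E
```

```text
clock: 11.2
eef_pos: [0.5954, -0.0573, 0.2286]
tool_rot: [-0.423, -0.003, 0.012, 0.906]
ft_force: [3.9, -1.0, -10.6]
grip_width: 0.0122
11.2 [ 0.5954 -0.0573  0.2286] F [  3.9  -1.  -10.6] w 0.0122
q [-0.4   0.66  0.44  1.69  0.62 -0.53]
```

View pics/s8.png

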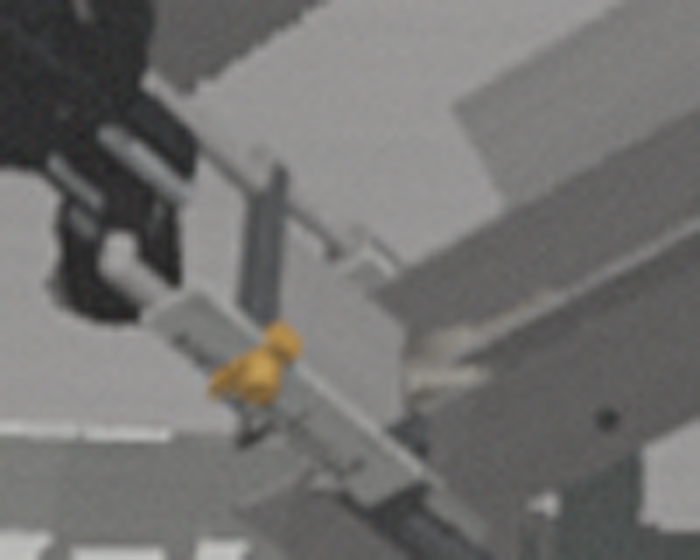

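View pics/t8.png

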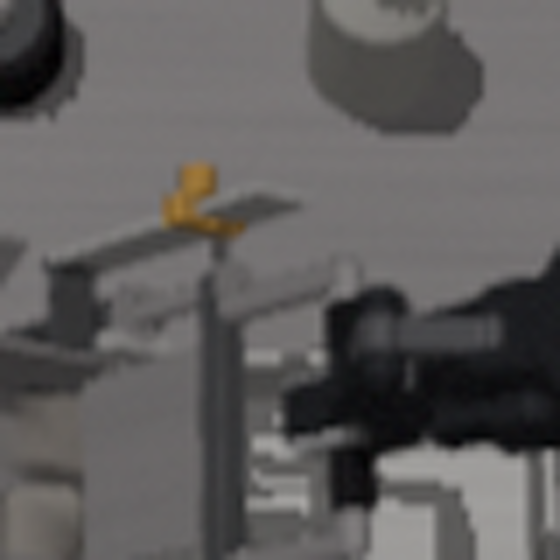

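```bash
cat >> h.py <<'E'
def onplane(c,uv):
    d=c["R"].T@np.array([(uv[0]-c["cx"])/c["fx"],(uv[1]-c["cy"])/c["fy"],1]); o=-c["R"].T@c["t"]
    p0=BAR-.066*v; p=o+d*((p0-o)@v)/(d@v); q=p-BAR; return np.array([q@GX,q@v,q@GZ]).round(4)
E
python3 - <<'E'
from h import *
S=cam("scene");T=cam("top")
s=lambda x,y:(240+(x+.5)/7-.5,160+(y+.5)/7-.5); t=lambda x,y:(250+(x+.5)/7-.5,140+(y+.5)/7-.5)
print("rider S",onplane(S,s(212,392)),"ptr S",onplane(S,s(245,440)),onplane(S,s(268,425)))
print("rider T",onplane(T,t(242,232)),"ptr T",onplane(T,t(217,243)))
print("ptr0 S",onplane(S,(230+215/4,130+407/4)),onplane(S,(230+225/4,130+400/4)))
for q in((212,392),(245,440)):
  print(s(*q))
# predicted px of pointer candidates
for x in(-.02,-.01,0,.01): 
  for z in (-.05,-.03): print(x,z,((proj(S,BAR-.066*v+GX*x+GZ*z)[0]-[240,160])*7).round(),((proj(T,BAR-.066*v+GX*x+GZ*z)[0]-[250,140])*7).round())
E
```

```text
rider S [ 0.0048 -0.066  -0.0091] ptr S [-0.0013 -0.066  -0.03  ] [ 0.0083 -0.066  -0.0292]
rider T [-0.0036 -0.066  -0.0208] ptr T [-0.0057 -0.066  -0.0352]
ptr0 S [-0.0053 -0.066  -0.0632] [ 0.0025 -0.066  -0.0621]
(269.85714285714283, 215.57142857142856)
(274.57142857142856, 222.42857142857144)
-0.02 -0.05 [240. 499.] [218. 257.]
-0.02 -0.03 [195. 463.] [260. 244.]
-0.01 -0.05 [265. 485.] [194. 252.]
-0.01 -0.03 [220. 449.] [235. 239.]
0 -0.05 [291. 472.] [169. 247.]
0 -0.03 [245. 435.] [211. 234.]
0.01 -0.05 [316. 458.] [144. 242.]
0.01 -0.03 [271. 421.] [186. 228.]
```

Run:
```python
from h import *
S=cam("scene");T=cam("top")
s=lambda x,y:np.array((240+(x+.5)/7-.5,160+(y+.5)/7-.5)); t=lambda x,y:np.array((250+(x+.5)/7-.5,140+(y+.5)/7-.5))
def tri(a,b):
    r=least_squares(lambda p:np.r_[proj(S,p)[0]-a,proj(T,p)[0]-b],BAR)
    q=r.x-BAR; print(np.array([q@GX,q@v,q@GZ]).round(4),r.fun.round(2))
print("rider");tri(s(212,392),t(242,232)); print("knob");tri(s(287,338),t(200,175)); print("ptr");tri(s(245,440),t(217,243));tri(s(268,425),t(217,243))
```

```text
rider
[ 0.0031 -0.063  -0.0118] [ 0.4   0.    0.42 -0.04]
knob
[ 0.037  -0.0714  0.0008] [-2.04  0.01 -2.17  0.18]
ptr
[-0.0023 -0.0646 -0.0311] [ 0.03 -0.    0.03 -0.  ]
[ 0.0035 -0.063  -0.0297] [-1.53  0.01 -1.61  0.14]
```

Remaining travel is about 14–19 mm. I'll draw 12 mm more and look again.

```bash
python3 -m handwheel '[[0,-0.1,0,0,0,0],[0,-0.2,0,0,0,0],[0,-0.3,0,0,0,0],[0,-0.4,0,0,0,0],[0,-0.5,0,0,0,0]]' -1
python3 - <<'E'
from h import *
stat()
S=cam("scene");crop(S,240,190,300,235,12,"s9.png")
T=cam("top");crop(T,265,155,305,185,16,"t9.png")
c=cam("wrist");cv2.imwrite("pics/w9.png",c["color"][:,:,::-1])
E
```

```text
clock: 12.12
eef_pos: [0.5956, -0.065, 0.2379]
tool_rot: [-0.423, -0.003, 0.012, 0.906]
ft_force: [4.5, -2.1, -13.3]
grip_width: 0.012
12.125 [ 0.5956 -0.065   0.2379] F [  4.5  -2.1 -13.3] w 0.012
q [-0.41  0.66  0.48  1.73  0.62 -0.54]
```

View pics/s9.png

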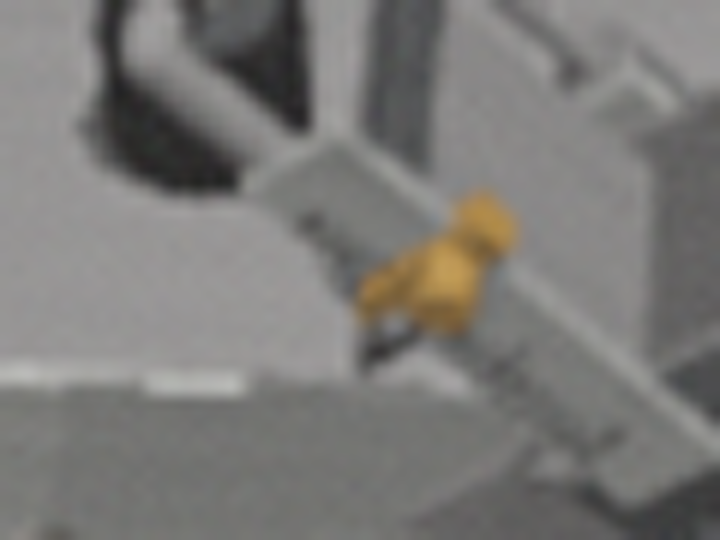

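View pics/t9.png

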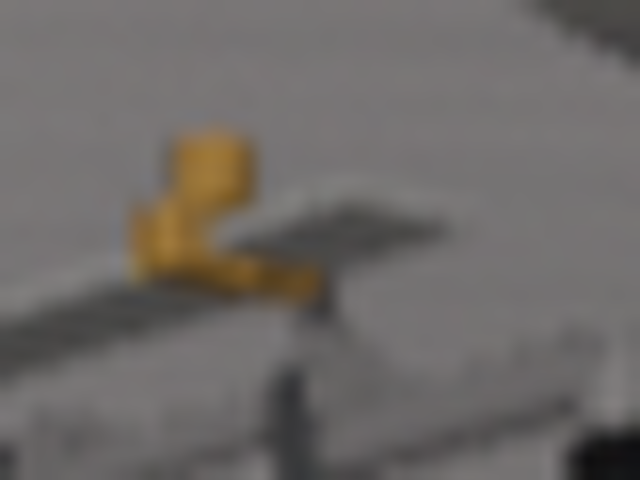

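View pics/w9.png

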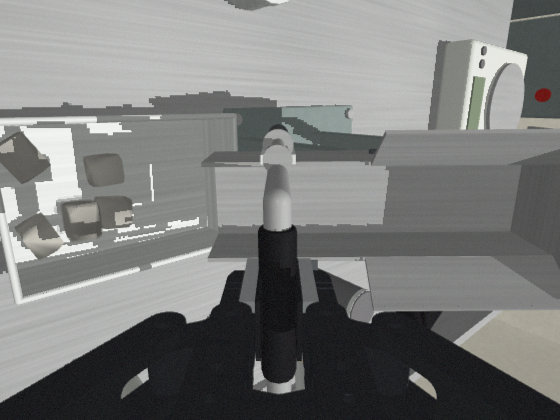

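Run:
```python
from h import *
S=cam("scene");T=cam("top")
p=BAR-.066*v-.0195*GZ
for n,c,k,o in(("S",S,12,(240,190)),("T",T,16,(265,155))):
    f=lambda q:(proj(c,q)[0]-o)*k+k/2
    print(n,f(p).round(),"per mm: x",((f(p+.001*GX)-f(p))).round(2),"y",(f(p+.001*v)-f(p)).round(2),"z",(f(p+.001*GZ)-f(p)).round(2))
s=lambda x,y:np.array((240+(x+.5)/12-.5,190+(y+.5)/12-.5)); t=lambda x,y:np.array((265+(x+.5)/16-.5,155+(y+.5)/16-.5))
def tri(n,a,b):
    r=least_squares(lambda p:np.r_[proj(S,p)[0]-a,proj(T,p)[0]-b],BAR)
    q=r.x-BAR; print(n,np.array([q@GX,q@v,q@GZ]).round(4),r.fun.round(2))
tri("rider",s(360,312),t(322,290)); 
for a in((365,368),(410,335),(388,352)):
  for b in((318,315),(318,300)): tri("ptr",s(*a),t(*b))
```

```text
S [385. 359.] per mm: x [ 4.42 -2.46] y [ 0.45 -4.38] z [-3.99 -3.22]
T [300. 285.] per mm: x [-5.71 -1.2 ] y [0.13 7.27] z [ 4.89 -1.6 ]
rider [ 0.0025 -0.0631 -0.0111] [ 0.29  0.    0.31 -0.03]
ptr [-0.0059 -0.0633 -0.0217] [ 0.3   0.    0.31 -0.03]
ptr [-0.0047 -0.0649 -0.0204] [ 0.25  0.    0.26 -0.03]
ptr [ 0.0012 -0.0613 -0.0196] [-1.48  0.   -1.55  0.15]
ptr [ 0.0024 -0.0629 -0.0183] [-1.52  0.   -1.6   0.15]
ptr [-0.0024 -0.0623 -0.0208] [-0.61  0.   -0.64  0.06]
ptr [-0.0012 -0.0639 -0.0195] [-0.65  0.   -0.69  0.07]
```

```bash
python3 -m handwheel '[[0,-0.1,0,0,0,0],[0,-0.2,0,0,0,0],[0,-0.3,0,0,0,0],[0,-0.3,0,0,0,0],[0,-0.3,0,0,0,0]]' -1
python3 - <<'E'
from h import *
stat()
S=cam("scene");crop(S,240,190,300,235,12,"s10.png")
T=cam("top");crop(T,265,155,305,185,16,"t10.png")
E
```

```text
clock: 13.0
eef_pos: [0.5958, -0.0697, 0.2434]
tool_rot: [-0.423, -0.003, 0.012, 0.906]
ft_force: [4.8, -1.0, -13.6]
grip_width: 0.0119
13.0 [ 0.5958 -0.0697  0.2434] F [  4.8  -1.  -13.6] w 0.0119
q [-0.41  0.67  0.5   1.75  0.62 -0.55]
```

View pics/s10.png

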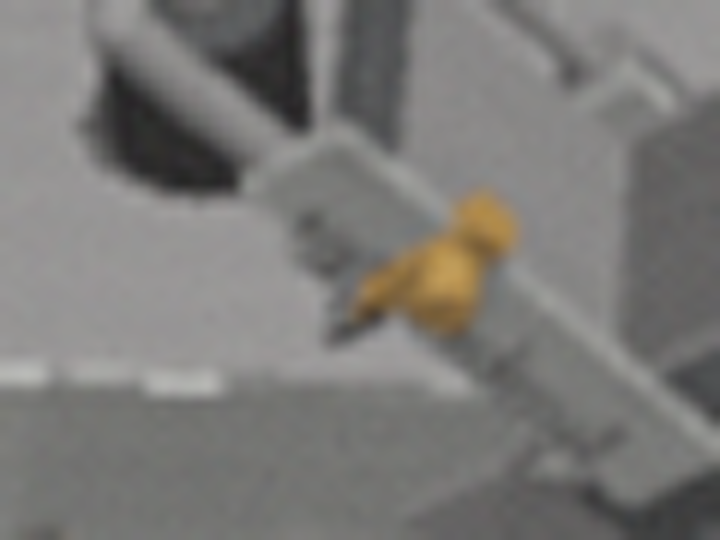

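View pics/t10.png

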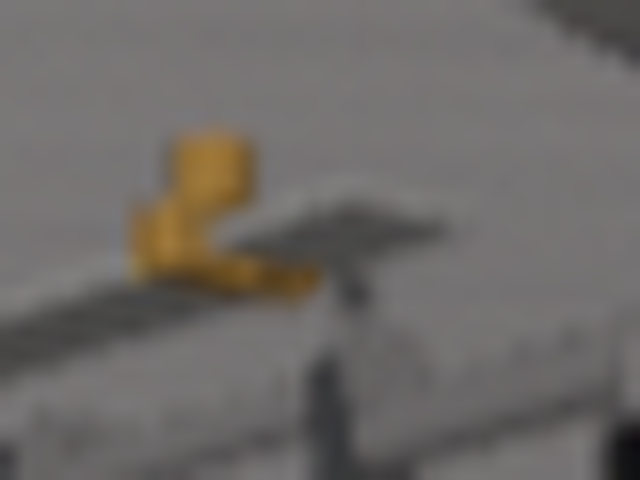

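The index line is still about 2–3 mm above the pointer line, so I'll draw 2.5 mm more and check.

```bash
python3 -m handwheel '[[0,-0.05,0,0,0,0],[0,-0.1,0,0,0,0],[0,-0.1,0,0,0,0],[0,-0.1,0,0,0,0],[0,-0.1,0,0,0,0]]' -1
python3 - <<'E'
from h import *
stat()
S=cam("scene");crop(S,255,200,285,222,24,"s11.png")
T=cam("top");crop(T,265,155,305,185,16,"t11.png");crop(T,160,120,440,320,2.8,"t11b.png")
c=cam("wrist");cv2.imwrite("pics/w11.png",c["color"][:,:,::-1])
E
```

```text
clock: 13.72
eef_pos: [0.5958, -0.0712, 0.2453]
tool_rot: [-0.423, -0.003, 0.012, 0.906]
ft_force: [5.3, -1.2, -14.5]
grip_width: 0.0117
13.725 [ 0.5958 -0.0712  0.2453] F [  5.3  -1.2 -14.5] w 0.0117
q [-0.42  0.67  0.51  1.76  0.62 -0.55]
```

View pics/s11.png

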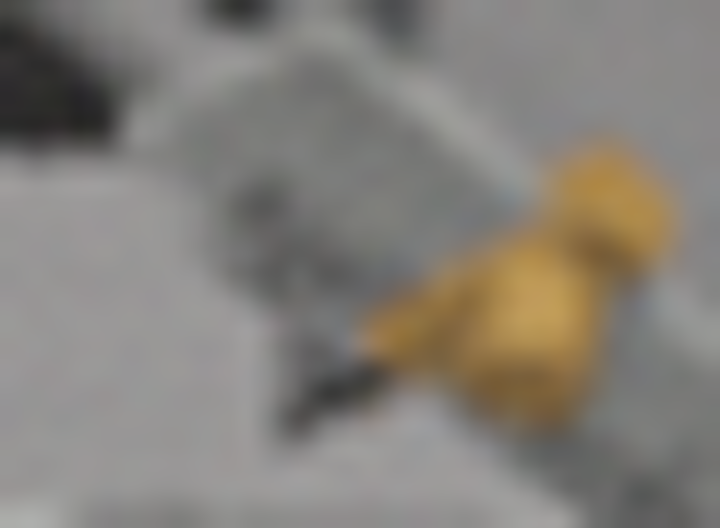

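View pics/t11.png

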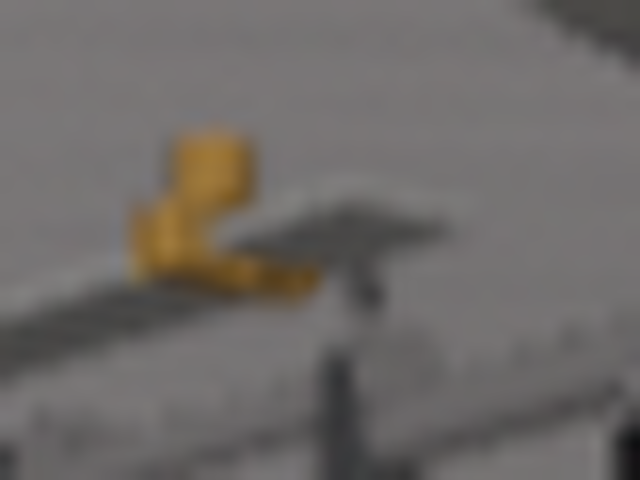

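View pics/w11.png

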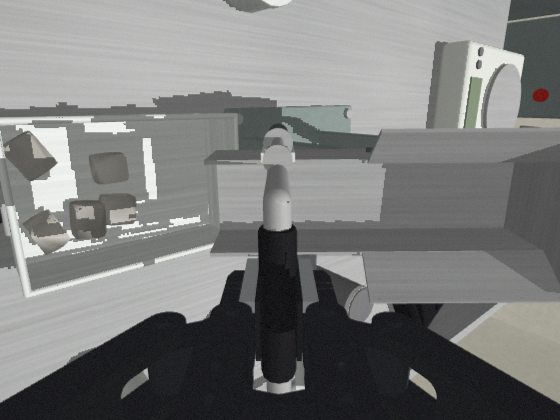

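Run:
```python
import cv2,numpy as np
im=cv2.imread("pics/s9.png"); hsv=cv2.cvtColor(im,cv2.COLOR_BGR2HSV); g=im.mean(2)
o=(hsv[...,1]>90)&(hsv[...,2]>90)
# orange columns
for x in range(352,420,8):
    y=np.where(o[200:345,x])[0]
    if len(y): print("or",x,y.min()+200,y.max()+200,"mid",(y.min()+y.max())/2+200, "axis-corr@388",((y.min()+y.max())/2+200)-.557*(388-x))
w=(g<95); w[:, :350]=0;w[:325]=0;w[385:]=0;w[:,420:]=0
ys,xs=np.where(w); wt=95-g[ys,xs]
print("ptr c",np.average(xs,weights=wt),np.average(ys,weights=wt),len(xs),"@388",np.average(ys,weights=wt)-.557*(388-np.average(xs,weights=wt)))
big=cv2.resize(im[180:400,300:540],None,fx=3,fy=2.6,interpolation=cv2.INTER_CUBIC);cv2.imwrite("pics/s9z.png",big)
```

```text
or 360 296 307 mid 301.5 axis-corr@388 285.904
or 368 277 317 mid 297.0 axis-corr@388 285.86
or 376 272 314 mid 293.0 axis-corr@388 286.316
or 384 268 310 mid 289.0 axis-corr@388 286.772
or 392 264 308 mid 286.0 axis-corr@388 288.228
or 400 259 307 mid 283.0 axis-corr@388 289.684
or 408 255 310 mid 282.5 axis-corr@388 293.64
or 416 250 318 mid 284.0 axis-corr@388 299.596
ptr c 385.03047174899274 346.8523365375464 1372 @388 345.1983093017354
```

View pics/s9z.png

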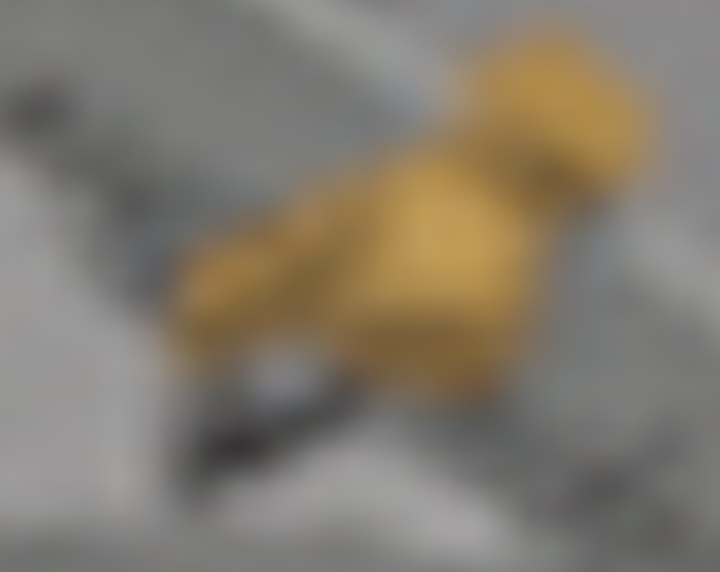

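```bash
python3 -m handwheel '[[0,-0.02,0,0,0,0],[0,-0.04,0,0,0,0],[0,-0.04,0,0,0,0],[0,-0.04,0,0,0,0],[0,-0.04,0,0,0,0]]' -1
python3 - <<'E'
import cv2,numpy as np
im=cv2.imread("pics/s8.png"); g=im.mean(2)
hsv=cv2.cvtColor(im,cv2.COLOR_BGR2HSV); o=(hsv[...,1]>90)&(hsv[...,2]>90)
for x in(213,218,223,228):
    y=np.where(o[340:420,x])[0]+340
    if len(y): print(x,y.min(),y.max(),(y.min()+y.max())/2-.557*(257-x))
for th in(85,95):
    w=g<th; m=np.zeros_like(w); m[412:452,232:285]=1; w&=m
    ys,xs=np.where(w); wt=th-g[ys,xs]; cx,cy=np.average(xs,weights=wt),np.average(ys,weights=wt); print(cx,cy,"@257",cy-.557*(257-cx))
from h import *
stat()
S=cam("scene");cv2.imwrite("pics/s12.png",S["color"][:,:,::-1])
T=cam("top");crop(T,265,155,305,185,16,"t12.png")
E
```

```text
clock: 14.5
eef_pos: [0.5958, -0.0718, 0.246]
tool_rot: [-0.423, -0.003, 0.012, 0.906]
ft_force: [5.5, -1.5, -14.9]
grip_width: 0.0121
213 374 391 357.992
218 370 392 359.277
223 367 390 359.562
228 364 389 360.347
250.556599713056 437.2887374461981 @257 433.69976348637033
251.8451926648881 436.16500624767826 @257 433.2937785620209
14.5 [ 0.5958 -0.0718  0.246 ] F [  5.5  -1.5 -14.9] w 0.0121
q [-0.42  0.67  0.51  1.76  0.62 -0.55]
```

View pics/s12.png

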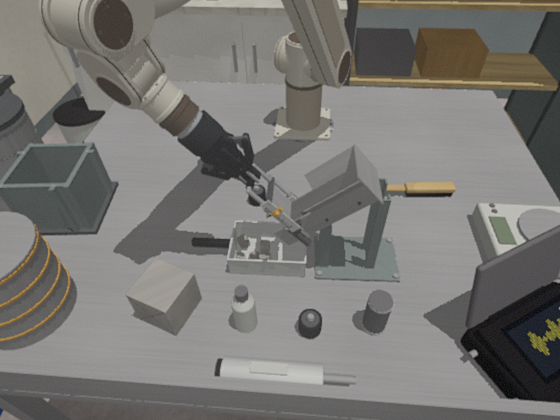

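Two independent, unoccluded measurements put the pointer within about 1 mm of the rider. Next I'll check the stones.

Run:
```python
from h import *
S=cam("scene");crop(S,185,205,315,285,6,"s13.png")
c=cam("wrist");crop(c,0,100,240,300,3.2,"w13.png")
stat()
```

```text
14.7 [ 0.5958 -0.0718  0.246 ] F [  4.6  -2.2 -14.5] w 0.0116
q [-0.42  0.67  0.51  1.76  0.62 -0.55]
```

View pics/s13.png

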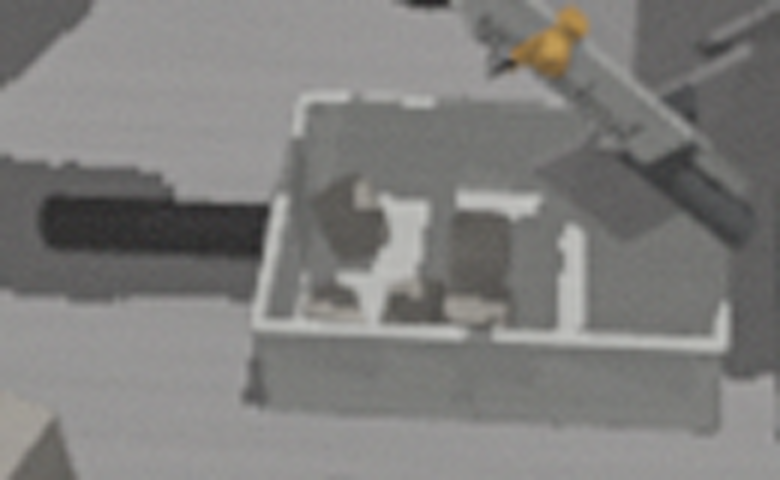

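View pics/w13.png

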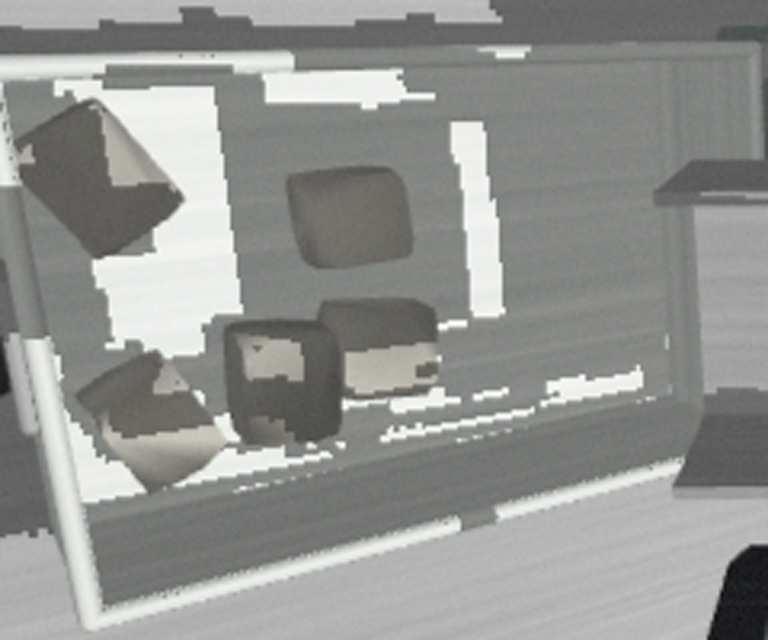

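All five stones lie on the pan floor. I'll hold through one more call and then hand in.

```bash
python3 -m handwheel '[[0,0,0,0,0,0],[0,0,0,0,0,0],[0,0,0,0,0,0],[0,0,0,0,0,0],[0,0,0,0,0,0]]' -1
python3 - <<'E'
from workcell import bot
print(bot.job_done())
E
```

```text
clock: 15.32
eef_pos: [0.5958, -0.0718, 0.246]
tool_rot: [-0.423, -0.003, 0.012, 0.906]
ft_force: [5.9, -2.0, -14.1]
grip_width: 0.0119
the job is handed in; nothing more can be done
None
```

I stood the pan flat under the chute lip and let go of it, then gripped the gate's D-handle and drew the gate up about 52 mm to the rider. I handed in at 15.3 s with the gripper still holding it there.

**Stones:** the wrist camera showed all five on the pan floor; only four could be told apart in the scene view. The pan is standing under the lip and the gripper is clear of it.

**Gate:** it was steady in the grip, pulling back with about 15 N.

**Pointer and rider:** the two scene-camera checks agreed, putting the pointer within about 1 mm of the rider. A rougher check combining the scene and top cameras disagreed, suggesting I may have drawn the gate about 2 mm too far, still within the 5 mm allowed. At the end the rider hid part of the pointer, so I could not see the final match directly and relied on earlier pictures plus the measured travel.

**Rider and other items:** I saw no sign that the rider or the other bench items had moved, but I did not measure their positions at the end.

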